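# Move four sample bottles to the other rack in reverse order

## Task

Move the four bottles from the low dark metal rack with the round and square holders into the white rack with four open compartments, one bottle to a compartment, in reverse order as counted from each rack's black-knobbed post: the bottle nearest the post in the metal rack goes into the compartment farthest from the white rack's post, the second nearest into the second farthest, and so on. Each must finish standing upright on the compartment's floor, and no bottle may tip over on the way.

Things in the scene. Friction and masses are not known exactly. Their poses are not given: they have to be found in the camera images.
- dropper_bottle_centre (a point): Round amber glass bottle with a narrow black cap: body 48 mm in diameter with upright sides up to about 55 mm, 85 mm high in all, about 90 g. The point is its centre, 42.5 mm above its foot; good to grip round the body at this height. Its axes are those of the upright bottle, z up.
- squat_jar_centre (a point): Squat white round jar with a wide white screw lid, 46 mm in diameter (lid 45 mm, from 38 mm up), 56 mm high, about 90 g. The point is its centre, 28 mm above its foot; grip it across the lid, about 42 mm above the foot, so that the fingers clear the rack. Its axes are those of the upright bottle, z up.
- slim_vial_centre (a point): Slim round amber vial, 34 mm in diameter with upright sides up to 58 mm, white cap of 29 mm, 82 mm high, about 80 g. The point is its centre, 41 mm above its foot; good to grip at this height. Its axes are those of the upright bottle, z up.
- square_bottle_centre (a point): White bottle with a square body 40 x 40 mm, 56 mm high, and a narrow round grey cap of 25 mm; 78 mm high in all, about 90 g. The point is its centre, 39 mm above its foot; grip it across two flat sides at about 42 mm above the foot. Its x and y axes are square to its sides; at the start they lie along those of the metal rack. Its axes are those of the upright bottle, z up.
- holder_dropper: Grey holder, round cup on a round base of 62 mm, bore 54 mm, in which the round amber bottle with the narrow black cap stands at the start. Fixed in the metal rack at one of its four places (which one varies): it marks where its bottle stood. Origin: centre of its underside, 6 mm above the worktop; the bottle's foot stands 4 mm, its rim 12 mm above this origin.
- holder_jar: Grey holder, wide round cup on a square base of 62 mm, bore 52 mm, in which the squat jar stands at the start. Fixed in the metal rack at one of its four places (which one varies): it marks where its bottle stood. Origin: centre of its underside, 6 mm above the worktop; the bottle's foot stands 4 mm, its rim 12 mm above this origin.
- holder_vial: Grey holder, small round cup on a square base of 62 mm, bore 40 mm, in which the slim vial stands at the start. Fixed in the metal rack at one of its four places (which one varies): it marks where its bottle stood. Origin: centre of its underside, 6 mm above the worktop; the bottle's foot stands 4 mm, its rim 12 mm above this origin.
- holder_square: Grey holder, square cup on a square base of 62 mm, opening 46 x 46 mm, in which the square bottle stands at the start. Fixed in the metal rack at one of its four places (which one varies): it marks where its bottle stood. Origin: centre of its underside, 6 mm above the worktop; the bottle's foot stands 4 mm, its rim 12 mm above this origin.
- rack_in: The rack the bottles start in: dark grey metal plate, 6 mm thick, that carries the four holders in a row. 70 x 268 mm, fixed. A black-knobbed post 147 mm out at its +y end, 47 mm high, marks that end. Origin: centre of underside, on the worktop. The row runs along its y axis: places at y = +99 (next to the post), +33, -33, -99 mm, x = 0.
- rack_out: White rack the bottles go to: four open compartments in a row, 62 x 62 mm, walls 4 mm; wall tops 22 mm, floor 6 mm above the worktop. Empty at first. 70 x 268 mm, fixed. A black-knobbed post 147 mm out at its +y end, 47 mm high, marks that end. Origin: centre of underside, on the worktop. The row runs along its y axis: places at y = +99 (next to the post), +33, -33, -99 mm, x = 0.
Mind the look-alikes: they are no part of the job. What is shaped like the part that bears slim_vial_centre but purple is not meant. Leave any blue look-alike of the part that bears squat_jar_centre alone.

How it is judged:
By the outcome, as a careful person would: the job done as asked, in the order asked, and still so for the second after the job is handed in, with the robot touching nothing.
It also fails if it takes over 106 s, if anything falls off the work surface, if the arm or the gripper's body presses on something with over 40 N, if the wrist force passes 120 N, or if a joint passes its speed limit or range.

## Robot

A 6-joint arm with a two-finger parallel gripper is mounted at the origin on a cart in front of the work surface, level with it; the furniture and walls round the work are solid. World frame = base frame: x ahead of the robot, y to its left, z up, the work surface at z = 0. Lengths are in m, angles in rad, forces in N, time in s.
With the tool pointing down it reaches from about 0.25 to 0.775 m from the base axis. Payload 4 kg.
Tool frame: the origin (TCP) lies on the mounting face of the last link; the fingertips stand 173 mm ahead of it and the grasp point (between the pads) lies hold_point_z ahead of it (hold_point_z is the distance from the TCP to the grasp point, in m); y points along the fingers, x is the direction in which the jaws open and shut, and the axes are right-handed (so a half turn about y gives the same grasp; the last joint's range is limited). The gripper opens to 85 mm and grips with 20 to 120 N. Pads are 22 mm wide; open, the fingers measure 114 mm over their backs; the gripper's body (76 mm by 85 mm) begins 54 mm behind the grasp point. The pads swing forward as they close: fully open they stand 13 mm farther back than shut.
Start: joints at [-1.298, 0.087, 1.371, -0, 1.684, -0.103], TCP at [0.202, -0.512, 0.405] pointing down, gripper open.
Joint ranges: [-3.1, 3.1], [-0.76, 2.03], [0.27, 2.55], [-1.08, 4.22], [0.17, 2.65], [-2.57, 2.57]. Speed limits (rad/s): [2.79, 2.79, 3.14, 3.14, 3.14, 3.14].

## Interface

Orientations are given as a 3x3 rotation matrix whose columns are the frame's x, y, z axes.
In Python, from bench import * gives the robot as it stands.
- The arm moves only by the tool servo_tool, never from a script. Its argument "rows" is a list of rows, each a list of 6 numbers: the shift along the world's x, y, z in m, then the turn, a rotation vector about the world's x, y, z in degrees. In form: [[tx, ty, tz, wx, wy, wz], ...]. A call has 1 to 5 rows; each row is the pose to reach, as a shift and turn from the pose commanded when the call began; what a row does not reach only later rows make up. A row lasts 1/8 s, in which the tool goes at most 62.5 mm and 10.7 degrees, less where a joint would pass 70% of its speed; a pose out of reach is approached as far as the arm can. A call with a gripper value outside its range is refused whole. "gripper" is the closure, from 0 (fully open) to 1 (shut), set as the call begins (left out, the last holds). The fingers move at their own pace and stop on an object; the grip force is fixed at half the most. Time passes only in rows, so rows that repeat a pose let the fingers close. It gives the time, the measured TCP pose, the force and the opening at its end, in the units of the state.
- state(): the state, without advancing time (a new reading comes with each control period).
- capture(name): name is "side" or "top"; returns the picture (384x512x3 uint8, blue, green, red); there is no depth.
- get_calibration(name): a dict with "fov_y" (degrees; the focal length in pixels is half the picture's height over the tangent of half this angle, whatever the lens; pixels are square), "cx", "cy" (the principal point, pixels), "R" (3x3) and "t" (3): a world point X has camera coordinates R X + t. Camera axes: x right, y down, z forward; pixel columns grow to the right and rows downward; lengths in m; the calibration is good to about 2 mm. A picture is of the moment at which its call begins. get_calibration takes no time and is no camera call.
- finish_job(): hands the job in, once; it reports no verdict.
The state is a dict: "clock": time; "joint_positions": joint angles; "qd": joint speeds; "effort": joint torques, N m; "eef_pos": TCP position; "tool_rot": TCP orientation; "force": force on the tool from outside, world axes, zero at the start; "ft_torque": the same for the moment, N m; "opening": opening from 0.0 (shut) to 1.0 (fully open).
Only numpy, scipy, OpenCV 4.12 (cv2) and the standard library are available. Lean on these libraries where they do the work, as an engineer would, in place of code of your own. Each camera call takes 0.05 s, during which the arm holds its last target.

## Working session

There is one attempt and no reset: what is moved stays moved. The work goes in short steps, Python scripts to look and compute and a tool call to move; the robot and the scene stay as the last step left them, time stands still between calls to the robot, and variables do not carry over. Pictures are saved under pics/ and viewed, and the job is handed in when it is done.

Besides the shell and the picture viewer there is one more tool, called as a command line: name --pt "numbers of a row" for each row, then --argument value for the rest. servo_tool: Moves the arm, as the interface text tells. Its arguments: {"type":"object","properties":{"rows":{"type":"array","items":{"type":"array","items":{"type":"number"}}},"gripper":{"type":"number"}},"required":["rows"]}

```bash
mkdir -p pics; ls
python3 - <<'E'
from bench import *
import cv2
for n in ("side","top"):
    cv2.imwrite(f"pics/{n}0.png",capture(n)); print(n,get_calibration(n))
s=state();print({k:s[k] for k in("clock","eef_pos","tool_rot","opening","force")})
import bench
print([x for x in dir(bench) if x[0]!='_'])
try: print(hold_point_z)
except Exception as e: print(e)
E
```

```text
pics
side {'fov_y': 50.044680703986614, 'cx': 260.23458030461836, 'cy': 200.6764860228581, 'R': array([[-0.87491041, -0.48391163,  0.01900815],
       [-0.28408156,  0.48103954, -0.82939654],
       [ 0.39221096, -0.73104754, -0.55833687]]), 't': array([0.49503428, 0.17136896, 1.0059916 ])}
top {'fov_y': 52.218479348699255, 'cx': 255.82077734660183, 'cy': 194.96617856752383, 'R': array([[ 0.00677362, -0.9999017 ,  0.01227663],
       [-0.99512709, -0.00794794, -0.09827968],
       [ 0.0983676 , -0.0115511 , -0.99508311]]), 't': array([0.04022646, 0.5044529 , 1.06011867])}
{'clock': 0.1, 'eef_pos': array([ 0.20182768, -0.51152398,  0.40360703]), 'tool_rot': array([[ 3.67004707e-01, -5.73141513e-04,  9.30218908e-01],
       [-9.30216773e-01,  2.00322148e-03,  3.67005099e-01],
       [-2.07378035e-03, -9.99997829e-01,  2.02045862e-04]]), 'opening': 0.9963756111635981, 'force': array([0.64005404, 0.1387368 , 0.33907199])}
['PlanningError', 'capture', 'finish_job', 'get_calibration', 'hold_point_z', 'state']
0.1547
```

View images.

View pics/side0.png

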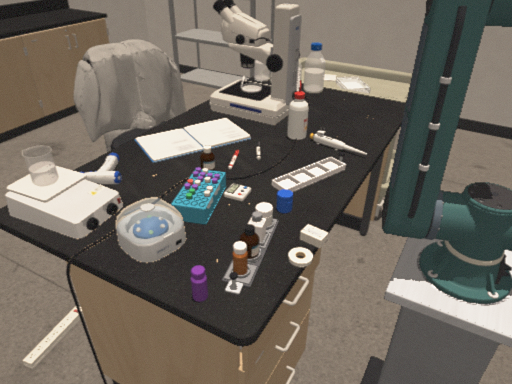

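View pics/top0.png

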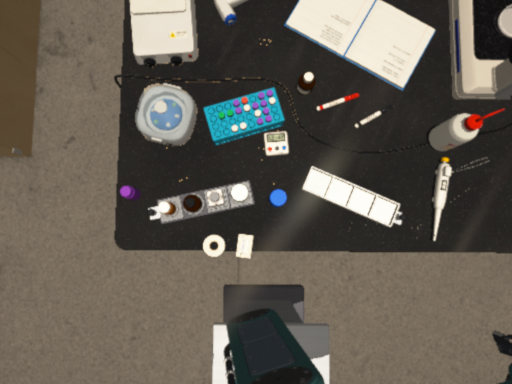

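Run:
```python
import cv2
t=cv2.imread("pics/top0.png");s=cv2.imread("pics/side0.png")
cv2.imwrite("pics/c1.png",cv2.resize(t[165:235,110:260],None,fx=5.2,fy=5.2,interpolation=cv2.INTER_CUBIC))
cv2.imwrite("pics/c2.png",cv2.resize(t[155:235,290:410],None,fx=6,fy=6,interpolation=cv2.INTER_CUBIC))
cv2.imwrite("pics/c3.png",cv2.resize(s[150:310,180:360],None,fx=3.7,fy=3.7,interpolation=cv2.INTER_CUBIC))
```

```text
(no output)
```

View pics/c1.png

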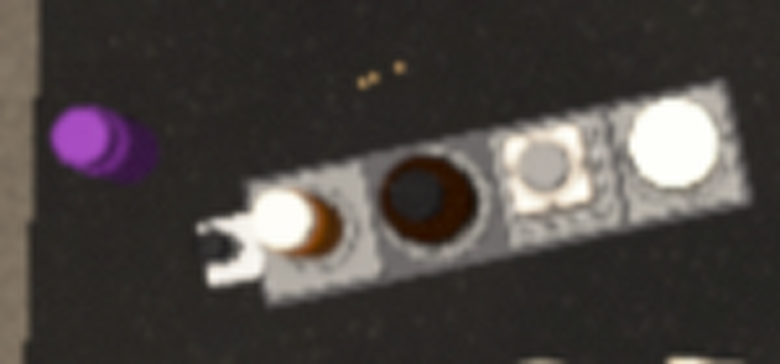

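View pics/c2.png

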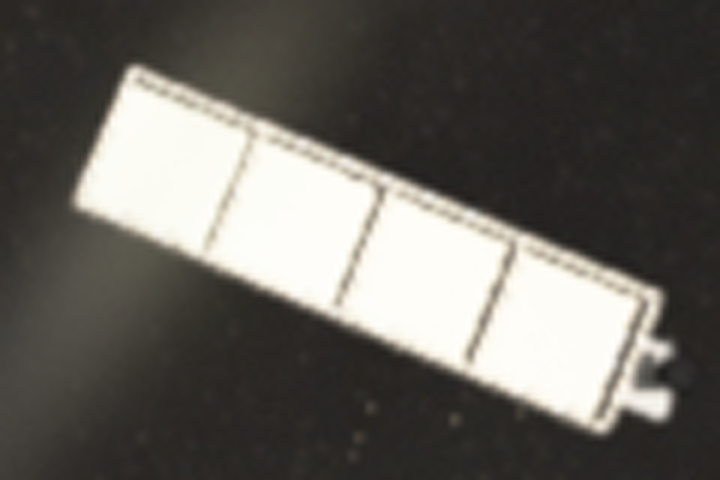

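View pics/c3.png

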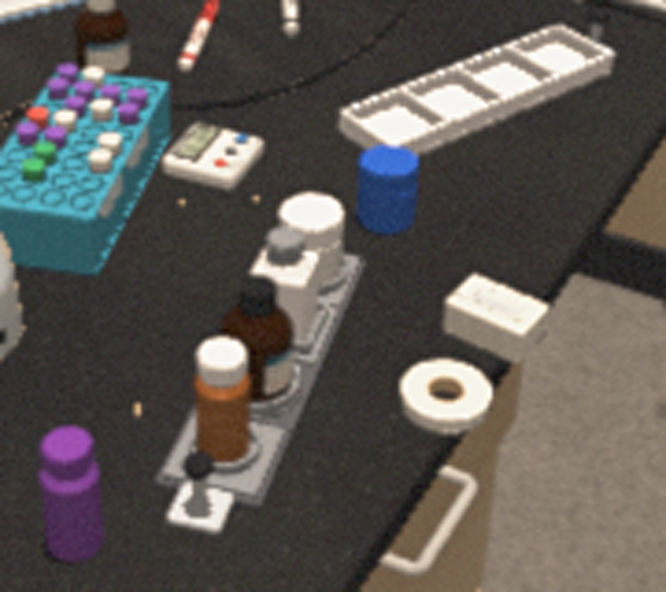

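The order from the metal rack's post (knob near pixel 155,212) is vial (165,208), dropper (192,203), square bottle (215,197), jar (240,192). The white rack's post is at its right end (398,218). The purple vial (127,192) and the blue jar (278,198) are the decoys, so I leave them alone. Next I measure positions.

```bash
cat > h.py <<'E'
import numpy as np,cv2
from bench import *
def ray(n,u,v):
    c=get_calibration(n);f=192/np.tan(np.radians(c["fov_y"]/2))
    d=c["R"].T@np.array([(u-c["cx"])/f,(v-c["cy"])/f,1]);return -c["R"].T@c["t"],d
def onz(n,p,z):
    o,d=ray(n,*p);return o+d*(z-o[2])/d[2]
def proj(n,X):
    c=get_calibration(n);f=192/np.tan(np.radians(c["fov_y"]/2));q=c["R"]@np.array(X)+c["t"]
    return np.array([c["cx"]+f*q[0]/q[2],c["cy"]+f*q[1]/q[2]])
E
python3 - <<'E'
from h import *
t=cv2.imread("pics/top0.png")
g=cv2.cvtColor(t,cv2.COLOR_BGR2GRAY);hsv=cv2.cvtColor(t,cv2.COLOR_BGR2HSV)
# white rack
m=np.zeros_like(g);m[160:232,298:410]=(g[160:232,298:410]>130)*255
m=cv2.morphologyEx(m,cv2.MORPH_CLOSE,np.ones((3,3)));mo=cv2.morphologyEx(m,cv2.MORPH_OPEN,np.ones((9,9)))
c=max(cv2.findContours(mo,0,2)[0],key=cv2.contourArea)
r=cv2.minAreaRect(c);print("out",r)
W=np.array([onz("top",p,.022)[:2] for p in cv2.boxPoints(r)]);print(W,np.linalg.norm(W-np.roll(W,-1,0),axis=1),W.mean(0))
# metal rack: plate corners read from crop
C=np.array([[247,182],[722,82],[748,203],[270,303]])/5.2+[110,165]-.4
P=np.array([onz("top",p,.008)[:2] for p in C]);print("in",P,np.linalg.norm(P-np.roll(P,-1,0),axis=1),P.mean(0))
yv=(P[0]+P[3]-P[1]-P[2]);yv/=np.linalg.norm(yv);print("ydir",yv)
def mass(mask,box):
    x0,y0,x1,y1=box;mm=np.zeros_like(g);mm[y0:y1,x0:x1]=mask[y0:y1,x0:x1]*255
    c=max(cv2.findContours(mm,0,2)[0],key=cv2.contourArea);(a,b),rad=cv2.minEnclosingCircle(c);M=cv2.moments(c)
    return (M["m10"]/M["m00"],M["m01"]/M["m00"]),rad
bri=(g>215)
for n,mk,box,z in(("vial",bri,(158,198,173,216),.092),("jar",bri,(228,180,252,206),.066),("drop",g<28,(180,192,206,214),.095)):
    p,rad=mass(mk,box);print(n,p,rad,onz("top",p,z))
for n,p,z in(("drop",(416,195),.095),("sq",(545,166),.088)):
    p=np.array(p)/5.2+[110,165]-.4;print(n,p,onz("top",p,z))
for y in(99,33,-33,-99): print(y,P.mean(0)+yv*y/1000)
E
```

```text
out ((352.0633239746094, 196.51461791992188), (99.81883239746094, 26.033123016357422), 23.28606414794922)
[[ 0.5228208  -0.08194725]
 [ 0.59048935 -0.11113311]
 [ 0.48161149 -0.36585809]
 [ 0.41510765 -0.33526586]] [0.07369428 0.27701842 0.07320276 0.27526794] [ 0.50250732 -0.22355108]
in [[0.4905412  0.32004266]
 [0.54699695 0.06484111]
 [0.48128609 0.05025067]
 [0.42564066 0.30572261]] [0.26137154 0.0673112  0.2614619  0.0664616 ] [0.48611623 0.18521426]
ydir [-0.21441116  0.9767435 ]
vial (162.90346083788705, 207.2204007285974) 7.632268905639648 [0.46379056 0.28429148 0.092     ]
jar (239.09128978224453, 191.97738693467338) 8.431748390197754 [0.50769259 0.08903911 0.066     ]
drop (194.87473460721867, 204.38216560509554) 8.140018463134766 [0.47154446 0.20167597 0.095     ]
drop [189.6 202.1] [0.47733784 0.2153801  0.095     ]
sq [214.40769231 196.52307692] [0.4929443  0.15240907 0.088     ]
99 [0.46488952 0.28191187]
33 [0.47904066 0.2174468 ]
-33 [0.49319179 0.15298172]
-99 [0.50734293 0.08851665]
```

Run:
```python
from h import *
def draw(R,yd,corn,fn,n,box,k):
    im=cv2.imread(f"pics/{n}0.png");x0,y0,x1,y1=box
    im=cv2.resize(im[y0:y1,x0:x1],None,fx=k,fy=k,interpolation=cv2.INTER_CUBIC)
    for c,yd,z in R:
        xd=np.array([yd[1],-yd[0]]);
        q=[proj(n,[*(np.array(c)+xd*a+yd*b),z]) for a,b in((.035,.134),(.035,-.134),(-.035,-.134),(-.035,.134))]+[proj(n,[*(np.array(c)+yd*b),z]) for b in(.099,.033,-.033,-.099)]
        q=[(int(round((p[0]+.5-x0)*k-.5)),int(round((p[1]+.5-y0)*k-.5))) for p in q]
        for i in range(4): cv2.line(im,q[i],q[(i+1)%4],(0,0,255),1)
        for p in q[4:]: cv2.circle(im,p,3,(0,255,0),1)
    cv2.imwrite(fn,im)
a=np.array([-.214,.977]);b=np.array([-.392,-.920])
L=[((.486,.1855),a,.006),((.503,-.225),b,.022)]
draw(L,0,0,"pics/o1.png","side",(220,150,360,300),4)
draw(L,0,0,"pics/o2.png","top",(140,155,410,235),2.9)
```

```text
(no output)
```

View pics/o1.png

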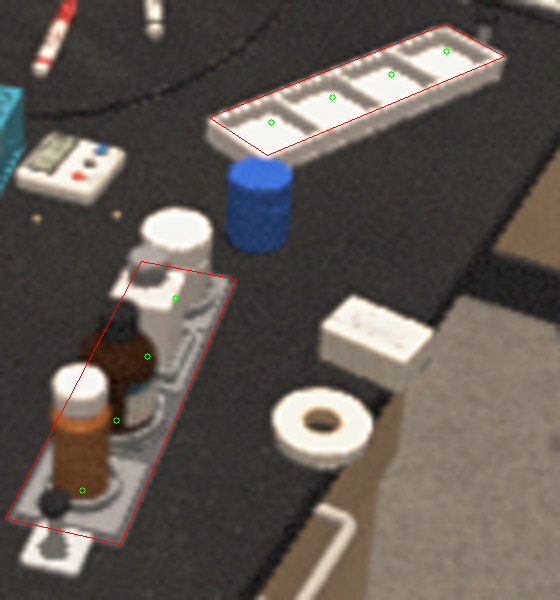

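View pics/o2.png

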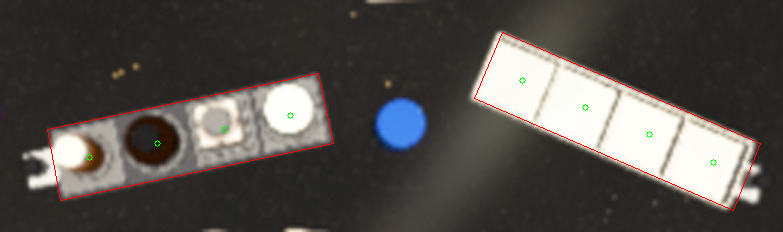

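Both views agree with the rack fits to within 1–2 mm. I'll take the jar first, so no carry passes over a bottle that is still standing.

servo_tool --pt "0.02 0.04 0 0 0 5.4" --pt "0.04 0.08 0 0 0 10.8" --pt "0.061 0.12 0 0 0 16.2" --pt "0.081 0.16 0 0 0 21.6" --pt "0.102 0.2 0 0 0 27" --gripper 0

```text
clock: 0.72
eef_pos: [0.3042, -0.3102, 0.4042]
tool_rot: [[0.751, -0.0, 0.66], [-0.66, 0.001, 0.751], [-0.001, -1.0, 0.0]]
force: [0.9, 0.0, 0.1]
opening: 1.002
```

servo_tool --pt "0.02 0.04 -0.01 0 0 5.4" --pt "0.04 0.08 -0.02 0 0 10.8" --pt "0.061 0.12 -0.03 0 0 16.2" --pt "0.081 0.16 -0.04 0 0 21.6" --pt "0.102 0.2 -0.05 0 0 27"

```text
clock: 1.35
eef_pos: [0.4061, -0.1101, 0.354]
tool_rot: [[0.969, -0.0, 0.247], [-0.247, 0.0, 0.969], [-0.0, -1.0, -0.0]]
force: [0.8, -1.1, 0.7]
opening: 0.999
```

servo_tool --pt "0.02 0.04 -0.01 0 0 5.4" --pt "0.04 0.08 -0.02 0 0 10.8" --pt "0.061 0.12 -0.03 0 0 16.2" --pt "0.081 0.16 -0.04 0 0 21.6" --pt "0.101 0.2 -0.05 0 0 26.9"

```text
clock: 1.98
eef_pos: [0.5071, 0.0899, 0.3039]
tool_rot: [[0.976, -0.001, -0.219], [0.219, -0.0, 0.976], [-0.001, -1.0, -0.0]]
force: [0.6, 0.8, 0.3]
opening: 1.006
```

Run:
```python
from h import *
s=state();print(s["clock"],s["eef_pos"],s["opening"])
cv2.imwrite("pics/a1.png",cv2.resize(capture("side")[120:320,160:400],None,fx=3,fy=3))
```

```text
1.975 [0.50714863 0.08985463 0.30386965] 1.0059067902158132
```

View pics/a1.png

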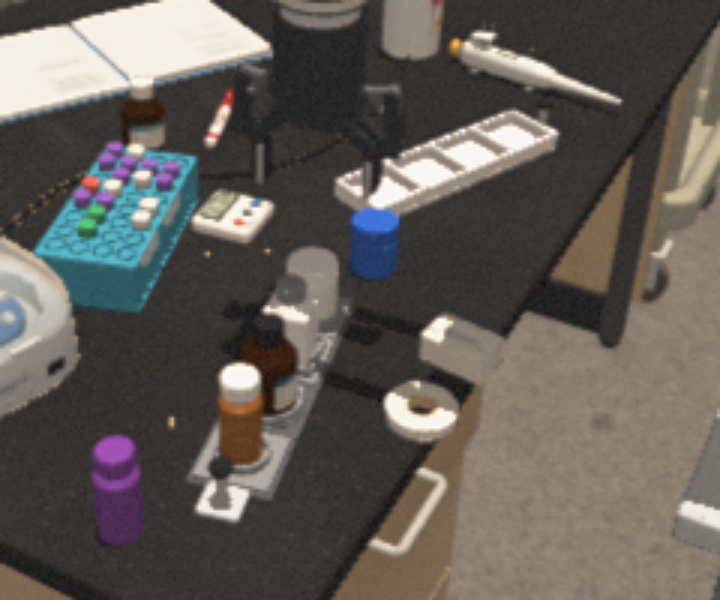

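The gripper hangs above the jar (crop 312,280) with its jaws spread across the row. I descend and grip.

servo_tool --pt "0 -0.001 -0.02 0 0 0" --pt "0 -0.001 -0.042 0 0 0" --pt "0 -0.001 -0.064 0 0 0" --pt "0 -0.001 -0.083 0 0 0" --pt "0 -0.001 -0.097 0 0 0"

```text
clock: 2.65
eef_pos: [0.5064, 0.0872, 0.2063]
tool_rot: [[0.977, -0.002, -0.215], [0.215, -0.0, 0.977], [-0.002, -1.0, 0.0]]
force: [0.8, 0.6, -0.1]
opening: 0.996
```

servo_tool --pt "0 0 0 0 0 0" --pt "0 0 0 0 0 0" --pt "0 0 0 0 0 0" --pt "0 0 0 0 0 0" --pt "0 0 0 0 0 0" --gripper 1

```text
clock: 3.28
eef_pos: [0.5075, 0.0874, 0.2092]
tool_rot: [[0.977, 0.003, -0.215], [0.215, 0.0, 0.977], [0.003, -1.0, -0.001]]
force: [0.3, 0.3, 5.4]
opening: 0.512
```

servo_tool --pt "0 0 0 0 0 0" --pt "0 0 0.01 0 0 0" --pt "0 0 0.03 0 0 0" --pt "0 0 0.06 0 0 0" --pt "0 0 0.09 0 0 0"

```text
clock: 3.9
eef_pos: [0.5064, 0.0874, 0.298]
tool_rot: [[0.977, -0.002, -0.215], [0.215, -0.0, 0.977], [-0.002, -1.0, 0.0]]
force: [0.7, -0.1, -0.3]
opening: 0.514
```

Run:
```python
from h import *
s=state();print(s["clock"],s["eef_pos"],s["opening"],s["force"])
cv2.imwrite("pics/a2.png",cv2.resize(capture("side")[120:320,160:400],None,fx=3,fy=3))
```

```text
3.9 [0.50642608 0.08736519 0.29803243] 0.5136512080992524 [ 0.67115325 -0.066089   -0.31729568]
```

View pics/a2.png

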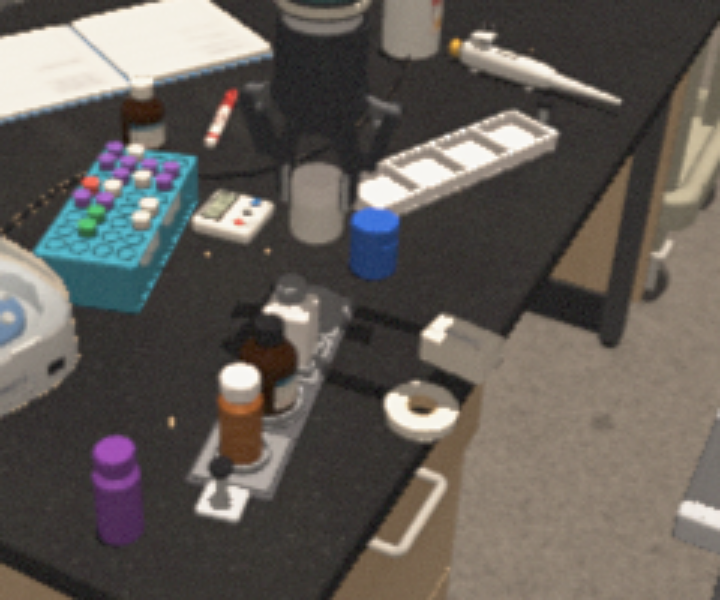

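servo_tool --pt "-0.004 -0.03 0 0 0 -3" --pt "-0.008 -0.071 0 0 0 -7" --pt "-0.013 -0.116 0 0 0 -11" --pt "-0.018 -0.161 0 0 0 -15" --pt "-0.022 -0.206 0 0 0 -19"

```text
clock: 4.58
eef_pos: [0.4842, -0.1198, 0.2968]
tool_rot: [[0.993, -0.001, 0.117], [-0.117, 0.001, 0.993], [-0.001, -1.0, 0.0]]
force: [0.4, 0.4, -0.8]
opening: 0.513
```

servo_tool --pt "-0.005 -0.045 0 0 0 -4" --pt "-0.01 -0.09 0 0 0 -8" --pt "-0.015 -0.135 0 0 0 -12" --pt "-0.019 -0.175 0 0 0 -15" --pt "-0.021 -0.198 0 0 0 -16.5"

```text
clock: 5.2
eef_pos: [0.4632, -0.3182, 0.2967]
tool_rot: [[0.919, -0.001, 0.394], [-0.394, 0.001, 0.919], [-0.002, -1.0, 0.001]]
force: [-0.4, 0.8, -0.5]
opening: 0.511
```

Run:
```python
from h import *
s=state();print(s["clock"],s["eef_pos"],s["opening"],s["tool_rot"][:,0],s["tool_rot"][:,1])
cv2.imwrite("pics/a3.png",cv2.resize(capture("side")[60:260,200:440],None,fx=3,fy=3))
```

```text
5.2 [ 0.4632355  -0.31817788  0.29668117] 0.5113062401319853 [ 0.91904328 -0.3941534  -0.00159464] [-0.00122782  0.00118284 -0.99999855]
```

View pics/a3.png

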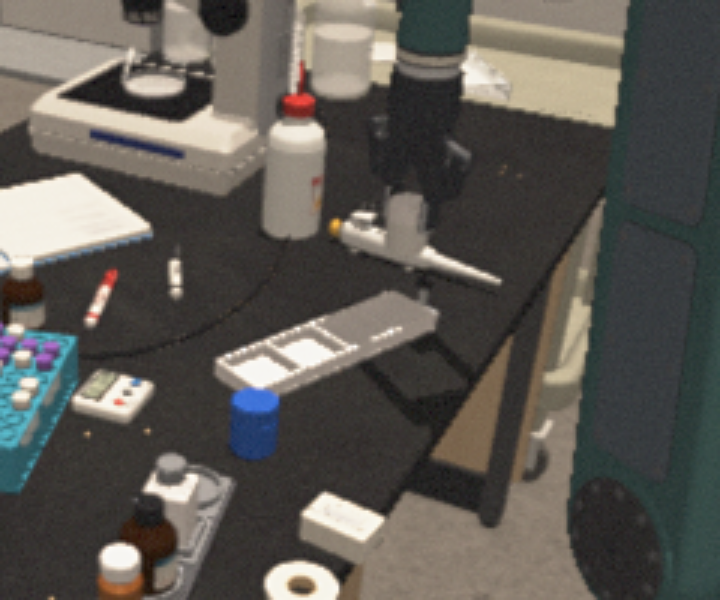

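servo_tool --pt "0 0.001 -0.02 0 0 0" --pt "0.001 0.002 -0.045 0 0 0" --pt "0.001 0.002 -0.068 0 0 0" --pt "0.001 0.002 -0.083 0 0 0" --pt "0.001 0.002 -0.087 0 0 0"

```text
clock: 5.88
eef_pos: [0.4647, -0.3138, 0.2094]
tool_rot: [[0.92, -0.002, 0.391], [-0.391, 0.002, 0.92], [-0.002, -1.0, 0.001]]
force: [-1.1, 0.3, 0.3]
opening: 0.51
```

servo_tool --pt "0 0 -0.002 0 0 0" --pt "0 0 -0.004 0 0 0" --pt "0 0 -0.005 0 0 0" --pt "0 0 -0.005 0 0 0"

```text
clock: 6.38
eef_pos: [0.4649, -0.3147, 0.2061]
tool_rot: [[0.92, 0.001, 0.392], [-0.392, -0.0, 0.92], [0.001, -1.0, -0.0]]
force: [0.4, 0.1, -1.4]
opening: 0.51
```

servo_tool --pt "0 0 0 0 0 0" --pt "0 0 0 0 0 0" --pt "0 0 0 0 0 0" --pt "0 0 0 0 0 0" --gripper 0.25

```text
clock: 6.88
eef_pos: [0.4649, -0.3146, 0.2058]
tool_rot: [[0.92, 0.0, 0.392], [-0.392, -0.0, 0.92], [0.0, -1.0, -0.0]]
force: [0.4, -0.6, -0.2]
opening: 0.752
```

Run:
```python
from h import *
s=state();print(s["clock"],s["eef_pos"],s["opening"],s["force"])
cv2.imwrite("pics/a4.png",cv2.resize(capture("side")[60:260,200:440],None,fx=3,fy=3))
```

```text
6.875 [ 0.46487142 -0.31464306  0.20580165] 0.7515613583575966 [ 0.36765539 -0.6273825  -0.20242707]
```

View pics/a4.png

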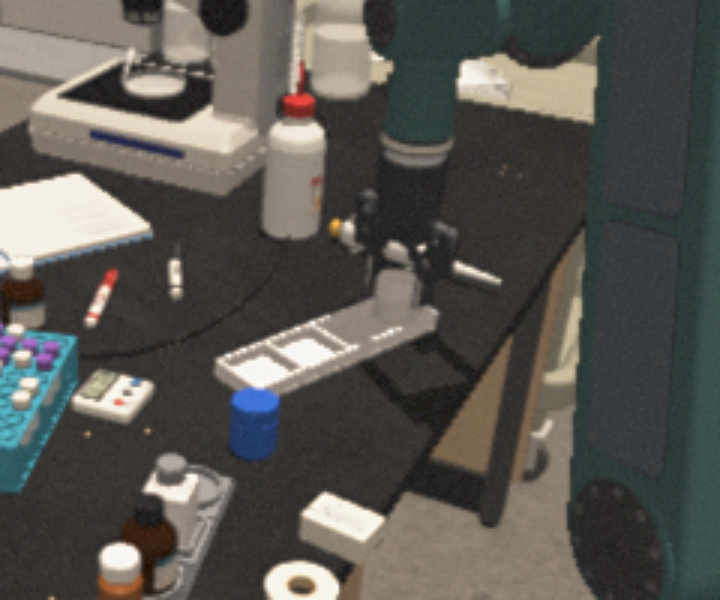

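servo_tool --pt "0 0 0.01 0 0 0" --pt "0 0 0.03 0 0 0" --pt "0 0 0.06 0 0 0" --pt "0 0 0.085 0 0 0" --pt "0 0.01 0.096 0 0 0" --gripper 0.1

```text
clock: 7.55
eef_pos: [0.4651, -0.305, 0.3044]
tool_rot: [[0.92, 0.003, 0.393], [-0.393, -0.003, 0.92], [0.004, -1.0, -0.001]]
force: [-0.5, 0.2, -0.3]
opening: 0.901
```

servo_tool --pt "0.002 0.04 0 0 0 4" --pt "0.005 0.088 0 0 0 8" --pt "0.008 0.138 0 0 0 12" --pt "0.011 0.188 0 0 0 16" --pt "0.014 0.238 0 0 0 20" --gripper 0

```text
clock: 8.18
eef_pos: [0.4782, -0.0645, 0.3014]
tool_rot: [[0.999, -0.001, 0.051], [-0.051, 0.001, 0.999], [-0.001, -1.0, 0.0]]
force: [0.2, 0.3, 0.8]
opening: 1.002
```

servo_tool --pt "0.003 0.05 0 0 0 4" --pt "0.006 0.1 0 0 0 8" --pt "0.01 0.15 0 0 0 12" --pt "0.013 0.195 0 0 0 15" --pt "0.014 0.22 0 0 0 15.5"

```text
clock: 8.8
eef_pos: [0.492, 0.1559, 0.3013]
tool_rot: [[0.976, -0.001, -0.218], [0.218, 0.0, 0.976], [-0.001, -1.0, 0.001]]
force: [0.1, -0.7, -0.3]
opening: 1.0
```

Run:
```python
from h import *
s=state();print(s["clock"],s["eef_pos"],s["opening"],s["tool_rot"][:,0],s["tool_rot"][:,1])
t=capture("top");cv2.imwrite("pics/a5.png",cv2.resize(t[150:240,290:410],None,fx=6,fy=6))
```

```text
8.8 [0.49197965 0.15591273 0.30126975] 0.9995913971564512 [ 0.97586289  0.21838169 -0.00102792] [-1.14880896e-03  4.26598398e-04 -9.99999249e-01]
```

View pics/a5.png

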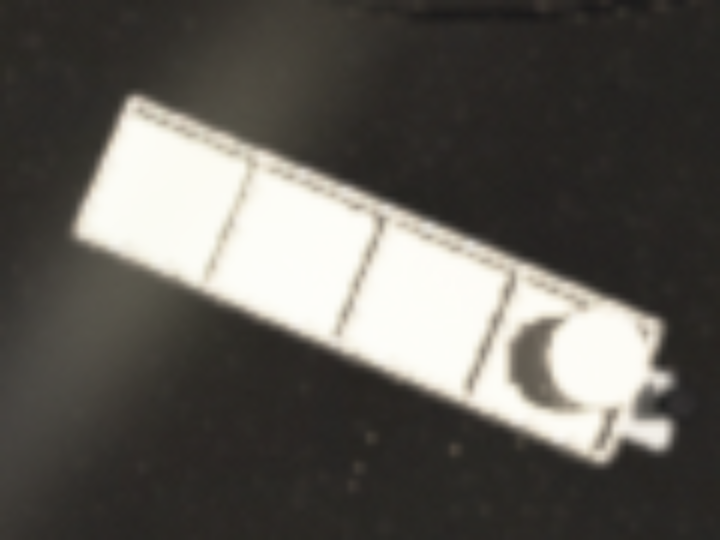

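The jar stands in the post-side compartment (crop 600,355). Next I descend on the square bottle.

servo_tool --pt "0.001 -0.002 -0.005 0 0 0" --pt "0.001 -0.002 -0.025 0 0 0" --pt "0.001 -0.002 -0.05 0 0 0" --pt "0.001 -0.002 -0.078 0 0 0" --pt "0.001 -0.002 -0.095 0 0 0"

```text
clock: 9.48
eef_pos: [0.4931, 0.1501, 0.2047]
tool_rot: [[0.977, -0.003, -0.214], [0.214, -0.001, 0.977], [-0.003, -1.0, -0.0]]
force: [-0.4, -0.6, 0.5]
opening: 1.0
```

servo_tool --pt "0 0 0 0 0 0" --pt "0 0 0 0 0 0" --pt "0 0 0 0 0 0" --pt "0 0 0 0 0 0" --pt "0 0 0 0 0 0" --gripper 1

```text
clock: 10.1
eef_pos: [0.4946, 0.1515, 0.2084]
tool_rot: [[0.977, 0.003, -0.215], [0.215, 0.0, 0.977], [0.003, -1.0, -0.0]]
force: [1.1, -0.4, 6.1]
opening: 0.459
```

servo_tool --pt "0 0 0 0 0 0" --pt "0 0 0.01 0 0 0" --pt "0 0 0.03 0 0 0" --pt "0 0 0.06 0 0 0" --pt "0 0 0.09 0 0 0"

```text
clock: 10.72
eef_pos: [0.4934, 0.1514, 0.2972]
tool_rot: [[0.977, -0.002, -0.215], [0.215, -0.0, 0.977], [-0.002, -1.0, 0.0]]
force: [0.4, -0.1, -0.5]
opening: 0.458
```

Run:
```python
from h import *
s=state();print(s["clock"],s["eef_pos"],s["opening"],s["force"])
cv2.imwrite("pics/a6.png",cv2.resize(capture("side")[120:320,160:400],None,fx=3,fy=3))
```

```text
10.725 [0.49342071 0.15137667 0.29715189] 0.45752062998858434 [ 0.41177244 -0.0882445  -0.51612862]
```

View pics/a6.png

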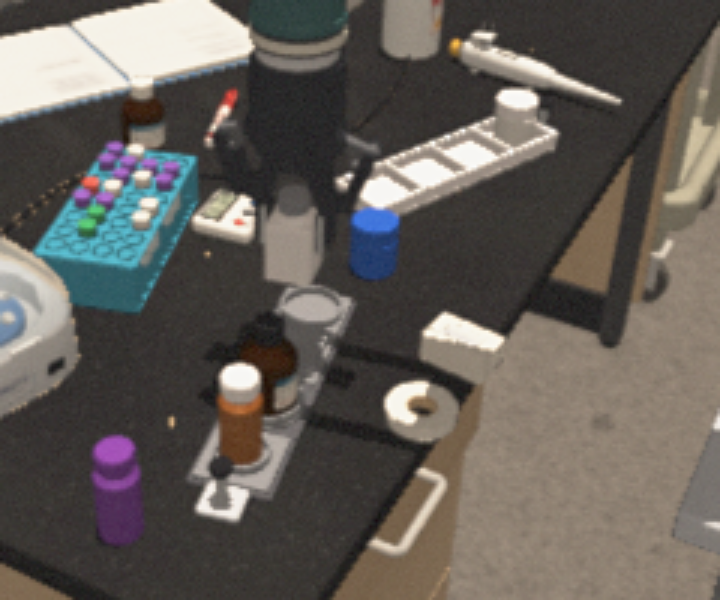

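servo_tool --pt "0 -0.03 0 0 0 -3" --pt "-0.001 -0.071 0 0 0 -7" --pt "-0.001 -0.116 0 0 0 -11" --pt "-0.002 -0.161 0 0 0 -15" --pt "-0.002 -0.206 0 0 0 -19"

```text
clock: 11.4
eef_pos: [0.4913, -0.0558, 0.2959]
tool_rot: [[0.993, -0.001, 0.116], [-0.116, 0.0, 0.993], [-0.001, -1.0, 0.0]]
force: [0.3, 0.6, -1.1]
opening: 0.458
```

servo_tool --pt "0 -0.045 0 0 0 -4" --pt "-0.001 -0.09 0 0 0 -8" --pt "-0.001 -0.135 0 0 0 -12" --pt "-0.001 -0.178 0 0 0 -15" --pt "-0.001 -0.202 0 0 0 -16.5"

```text
clock: 12.02
eef_pos: [0.4904, -0.2583, 0.2958]
tool_rot: [[0.919, -0.001, 0.394], [-0.394, 0.001, 0.919], [-0.001, -1.0, 0.0]]
force: [0.2, 1.2, -0.8]
opening: 0.459
```

servo_tool --pt "0 0 -0.005 0 0 0" --pt "0 0 -0.025 0 0 0" --pt "0 0 -0.05 0 0 0" --pt "0 0 -0.072 0 0 0" --pt "0 0 -0.084 0 0 0"

```text
clock: 12.65
eef_pos: [0.4905, -0.2547, 0.2108]
tool_rot: [[0.921, -0.003, 0.39], [-0.39, 0.003, 0.921], [-0.003, -1.0, 0.001]]
force: [0.7, 0.9, -0.7]
opening: 0.462
```

servo_tool --pt "0 -0.001 -0.003 0 0 0" --pt "0 -0.001 -0.005 0 0 0" --pt "0 -0.001 -0.0065 0 0 0" --pt "0 -0.001 -0.0075 0 0 0" --pt "0 -0.001 -0.0075 0 0 0"

```text
clock: 13.28
eef_pos: [0.4909, -0.2577, 0.2055]
tool_rot: [[0.92, 0.0, 0.392], [-0.392, -0.0, 0.92], [0.001, -1.0, -0.0]]
force: [0.1, -0.4, -0.5]
opening: 0.46
```

Run:
```python
from h import *
s=state();print(s["clock"],s["eef_pos"],s["opening"],s["force"])
cv2.imwrite("pics/a7.png",cv2.resize(capture("side")[100:220,240:390],None,fx=5,fy=5))
```

```text
13.275 [ 0.49088085 -0.25771285  0.20548287] 0.4603402830201492 [ 0.06527913 -0.42410929 -0.51696245]
```

View pics/a7.png

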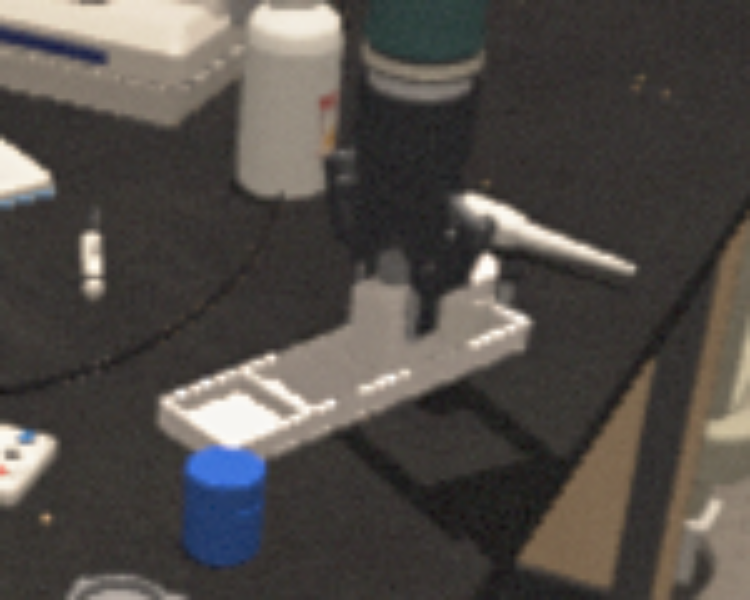

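servo_tool --pt "0 0 -0.001 0 0 0" --pt "0 0 -0.0015 0 0 0" --pt "0 0 -0.0015 0 0 0"

```text
clock: 13.7
eef_pos: [0.4909, -0.2577, 0.2044]
tool_rot: [[0.92, 0.001, 0.392], [-0.392, -0.0, 0.92], [0.001, -1.0, -0.0]]
force: [-1.6, -0.0, 4.0]
opening: 0.457
```

servo_tool --pt "0 0 0 0 0 0" --pt "0 0 0 0 0 0" --pt "0 0 0 0 0 0" --pt "0 0 0 0 0 0" --gripper 0.25

```text
clock: 14.2
eef_pos: [0.4908, -0.2576, 0.2036]
tool_rot: [[0.92, -0.0, 0.392], [-0.392, 0.0, 0.92], [-0.0, -1.0, 0.0]]
force: [0.1, 0.4, 0.9]
opening: 0.751
```

servo_tool --pt "0 0 0.01 0 0 0" --pt "0 0 0.03 0 0 0" --pt "0 0 0.06 0 0 0" --pt "0 0 0.09 0 0 0" --pt "0 0 0.11 0 0 0" --gripper 0.1

```text
clock: 14.82
eef_pos: [0.491, -0.2577, 0.3165]
tool_rot: [[0.92, 0.003, 0.392], [-0.392, -0.002, 0.92], [0.003, -1.0, -0.001]]
force: [-0.2, -0.5, 0.8]
opening: 0.9
```

servo_tool --pt "-0.001 0.035 0 0 0 3.5" --pt "-0.002 0.083 0 0 0 7.5" --pt "-0.003 0.133 0 0 0 11.5" --pt "-0.005 0.185 0 0 0 15.5" --pt "-0.006 0.238 0 0 0 19.5" --gripper 0

```text
clock: 15.45
eef_pos: [0.4846, -0.0181, 0.3148]
tool_rot: [[0.998, 0.002, 0.06], [-0.06, -0.0, 0.998], [0.002, -1.0, -0.0]]
force: [1.6, -0.4, 0.1]
opening: 1.002
```

servo_tool --pt "-0.001 0.052 0 0 0 4" --pt "-0.003 0.104 0 0 0 8" --pt "-0.004 0.155 0 0 0 12" --pt "-0.005 0.202 0 0 0 15" --pt "-0.006 0.237 0 0 0 16"

```text
clock: 16.08
eef_pos: [0.4785, 0.2194, 0.3147]
tool_rot: [[0.976, 0.002, -0.217], [0.217, 0.001, 0.976], [0.002, -1.0, 0.0]]
force: [0.1, 0.8, -0.2]
opening: 1.001
```

Run:
```python
from h import *
s=state();print(s["clock"],s["eef_pos"],s["opening"],s["tool_rot"][:,0],s["tool_rot"][:,1])
t=capture("side");cv2.imwrite("pics/a8.png",cv2.resize(t[100:300,180:420],None,fx=3,fy=3))
s=state();print(s["clock"],s["eef_pos"])
```

```text
16.075 [0.47850405 0.21935106 0.31474691] 1.0005109307353872 [0.97608687 0.21737476 0.00162341] [ 1.51710980e-03  6.55883850e-04 -9.99998634e-01]
16.125 [0.47815007 0.22228265 0.3147029 ]
```

View pics/a8.png

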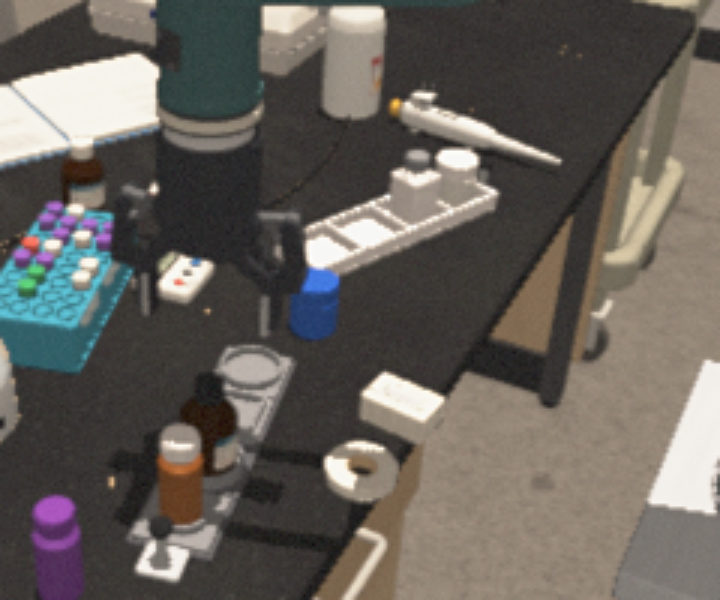

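servo_tool --pt "0 0 0 0 0 0" --pt "0 0 -0.02 0 0 0" --pt "0 0 -0.045 0 0 0" --pt "0 0 -0.075 0 0 0" --pt "0 0 -0.095 0 0 0"

```text
clock: 16.75
eef_pos: [0.4787, 0.2159, 0.2177]
tool_rot: [[0.977, -0.001, -0.213], [0.213, -0.001, 0.977], [-0.001, -1.0, -0.001]]
force: [-0.4, -0.6, -0.3]
opening: 0.999
```

servo_tool --pt "0 0 -0.008 0 0 0" --pt "0 0 -0.011 0 0 0" --pt "0 0 -0.011 0 0 0"

```text
clock: 17.12
eef_pos: [0.4793, 0.2172, 0.2086]
tool_rot: [[0.977, 0.002, -0.215], [0.215, 0.0, 0.977], [0.002, -1.0, 0.0]]
force: [0.2, -0.5, 0.2]
opening: 0.999
```

servo_tool --pt "0 0 0 0 0 0" --pt "0 0 0 0 0 0" --pt "0 0 0 0 0 0" --pt "0 0 0 0 0 0" --pt "0 0 0 0 0 0" --gripper 1

```text
clock: 17.75
eef_pos: [0.4793, 0.2176, 0.2088]
tool_rot: [[0.977, 0.002, -0.215], [0.215, 0.001, 0.977], [0.002, -1.0, 0.0]]
force: [-0.8, -0.2, 6.1]
opening: 0.539
```

servo_tool --pt "0 0 0 0 0 0" --pt "0 0 0.01 0 0 0" --pt "0 0 0.03 0 0 0" --pt "0 0 0.06 0 0 0" --pt "0 0 0.09 0 0 0"

```text
clock: 18.38
eef_pos: [0.4784, 0.2173, 0.298]
tool_rot: [[0.977, -0.002, -0.215], [0.215, -0.001, 0.977], [-0.002, -1.0, -0.0]]
force: [0.3, 0.9, -1.6]
opening: 0.537
```

Run:
```python
from h import *
cv2.imwrite("pics/a9.png",cv2.resize(capture("side")[120:320,160:400],None,fx=3,fy=3))
```

```text
(no output)
```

View pics/a9.png

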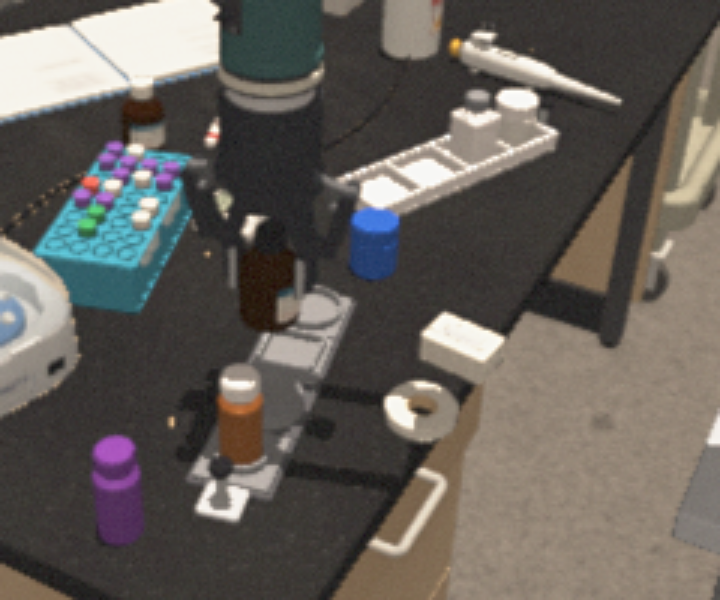

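servo_tool --pt "0.003 -0.03 0 0 0 -3" --pt "0.007 -0.071 0 0 0 -7" --pt "0.011 -0.116 0 0 0 -11" --pt "0.015 -0.161 0 0 0 -15" --pt "0.019 -0.206 0 0 0 -19"

```text
clock: 19.05
eef_pos: [0.4974, 0.0101, 0.2969]
tool_rot: [[0.993, -0.001, 0.116], [-0.116, 0.0, 0.993], [-0.001, -1.0, 0.0]]
force: [1.2, -0.5, -1.3]
opening: 0.536
```

servo_tool --pt "0.004 -0.045 0 0 0 -4" --pt "0.008 -0.09 0 0 0 -8" --pt "0.012 -0.135 0 0 0 -12" --pt "0.016 -0.178 0 0 0 -15" --pt "0.018 -0.206 0 0 0 -16.5"

```text
clock: 19.68
eef_pos: [0.5155, -0.1965, 0.2967]
tool_rot: [[0.919, -0.002, 0.394], [-0.394, 0.001, 0.919], [-0.002, -1.0, -0.0]]
force: [0.8, -0.1, -0.1]
opening: 0.535
```

servo_tool --pt "0 0 -0.005 0 0 0" --pt "0 0 -0.025 0 0 0" --pt "0 0 -0.05 0 0 0" --pt "0 0 -0.072 0 0 0" --pt "0 0 -0.084 0 0 0"

```text
clock: 20.3
eef_pos: [0.5152, -0.1932, 0.2115]
tool_rot: [[0.921, -0.003, 0.391], [-0.391, 0.002, 0.921], [-0.004, -1.0, 0.001]]
force: [0.2, -0.3, -1.0]
opening: 0.536
```

servo_tool --pt "0 0 -0.003 0 0 0" --pt "0 0 -0.006 0 0 0" --pt "0 0 -0.008 0 0 0" --pt "0 0 -0.0085 0 0 0" --pt "0 0 -0.0085 0 0 0"

```text
clock: 20.92
eef_pos: [0.5159, -0.1947, 0.2056]
tool_rot: [[0.92, 0.001, 0.392], [-0.392, -0.0, 0.92], [0.001, -1.0, -0.0]]
force: [-0.2, 0.3, -0.6]
opening: 0.535
```

Run:
```python
from h import *
s=state();print(s["clock"],s["eef_pos"],s["opening"],s["force"])
cv2.imwrite("pics/a10.png",cv2.resize(capture("side")[100:220,240:390],None,fx=5,fy=5))
```

```text
20.925 [ 0.51593281 -0.19472365  0.20558876] 0.5350395312386009 [-0.1630975   0.26440167 -0.56554751]
```

View pics/a10.png

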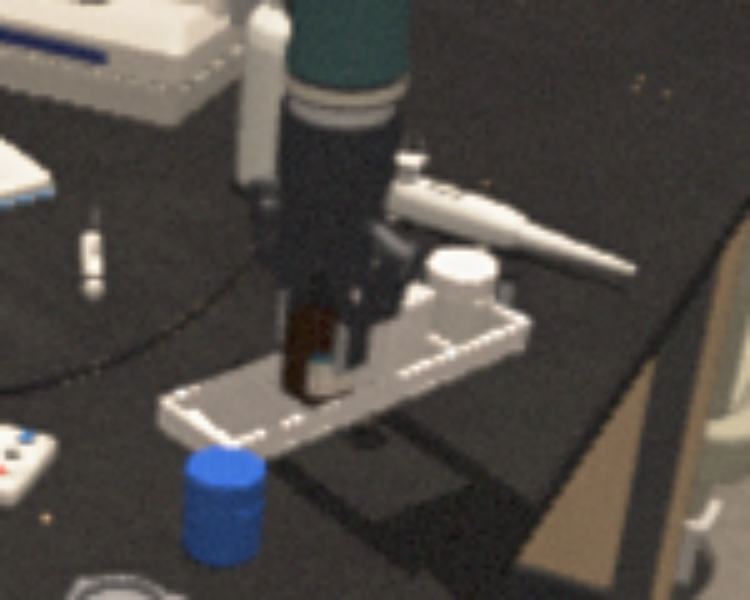

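servo_tool --pt "0 0 -0.001 0 0 0" --pt "0 0 -0.0015 0 0 0" --pt "0 0 -0.0015 0 0 0"

```text
clock: 21.35
eef_pos: [0.516, -0.1947, 0.2048]
tool_rot: [[0.92, 0.001, 0.392], [-0.392, -0.0, 0.92], [0.001, -1.0, -0.0]]
force: [-3.0, 0.1, 5.2]
opening: 0.535
```

Floor contact shows as a 5 N upward force. I release and go to the vial.

servo_tool --pt "0 0 0 0 0 0" --pt "0 0 0 0 0 0" --pt "0 0 0 0 0 0" --pt "0 0 0 0 0 0" --gripper 0.22

```text
clock: 21.85
eef_pos: [0.5158, -0.1946, 0.2035]
tool_rot: [[0.92, -0.0, 0.392], [-0.392, 0.0, 0.92], [-0.0, -1.0, 0.0]]
force: [-0.0, 0.9, -0.1]
opening: 0.781
```

servo_tool --pt "0 0 0.01 0 0 0" --pt "0 0 0.03 0 0 0" --pt "0 0 0.06 0 0 0" --pt "0 0 0.09 0 0 0" --pt "0 0 0.11 0 0 0" --gripper 0.1

```text
clock: 22.48
eef_pos: [0.5161, -0.1947, 0.3166]
tool_rot: [[0.92, 0.003, 0.392], [-0.392, -0.002, 0.92], [0.004, -1.0, -0.0]]
force: [0.3, -0.1, -0.7]
opening: 0.9
```

servo_tool --pt "-0.003 0.035 0 0 0 3.5" --pt "-0.008 0.083 0 0 0 7.5" --pt "-0.014 0.133 0 0 0 11.5" --pt "-0.02 0.185 0 0 0 15.5" --pt "-0.026 0.238 0 0 0 19.5" --gripper 0

```text
clock: 23.1
eef_pos: [0.4895, 0.0449, 0.3148]
tool_rot: [[0.998, 0.002, 0.06], [-0.06, -0.0, 0.998], [0.002, -1.0, 0.0]]
force: [0.5, 0.6, -0.7]
opening: 1.001
```

servo_tool --pt "-0.005 0.052 0 0 0 4" --pt "-0.01 0.104 0 0 0 8" --pt "-0.016 0.155 0 0 0 12" --pt "-0.022 0.202 0 0 0 15" --pt "-0.025 0.238 0 0 0 16"

```text
clock: 23.72
eef_pos: [0.4643, 0.2833, 0.3148]
tool_rot: [[0.976, 0.001, -0.217], [0.217, 0.001, 0.976], [0.002, -1.0, 0.0]]
force: [0.6, -0.0, -0.4]
opening: 1.0
```

Run:
```python
from h import *
t=capture("side");cv2.imwrite("pics/a11.png",cv2.resize(t[100:300,180:420],None,fx=3,fy=3))
s=state();print(s["clock"],s["eef_pos"],s["opening"],s["tool_rot"][:,0])
```

```text
23.775 [0.46374437 0.28642671 0.31464846] 0.9968826075175976 [0.97541949 0.22034811 0.00187718]
```

View pics/a11.png

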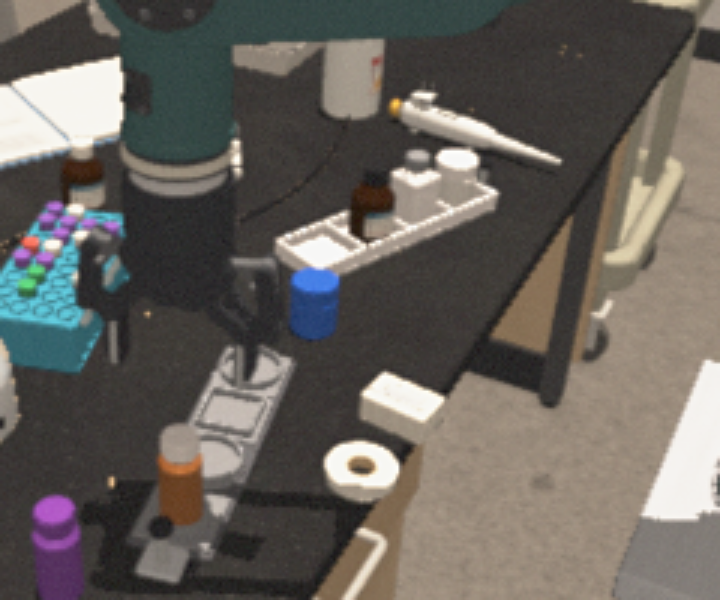

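servo_tool --pt "0 0 0 0 0 0" --pt "0 0.001 -0.02 0 0 0" --pt "0 0.001 -0.045 0 0 0" --pt "0 0.001 -0.075 0 0 0" --pt "0 0.001 -0.095 0 0 0"

```text
clock: 24.4
eef_pos: [0.4649, 0.2808, 0.2176]
tool_rot: [[0.977, -0.001, -0.213], [0.213, -0.001, 0.977], [-0.001, -1.0, -0.001]]
force: [0.1, -0.3, -0.0]
opening: 0.997
```

servo_tool --pt "0 0 -0.008 0 0 0" --pt "0 0 -0.011 0 0 0" --pt "0 0 -0.011 0 0 0"

```text
clock: 24.78
eef_pos: [0.4653, 0.2822, 0.2086]
tool_rot: [[0.977, 0.001, -0.215], [0.215, 0.001, 0.977], [0.002, -1.0, 0.0]]
force: [0.3, 0.2, 0.9]
opening: 0.998
```

servo_tool --pt "0 0 0 0 0 0" --pt "0 0 0 0 0 0" --pt "0 0 0 0 0 0" --pt "0 0 0 0 0 0" --pt "0 0 0 0 0 0" --gripper 1

```text
clock: 25.4
eef_pos: [0.4651, 0.2826, 0.2084]
tool_rot: [[0.977, 0.001, -0.215], [0.215, 0.001, 0.977], [0.001, -1.0, 0.0]]
force: [0.8, 1.6, 3.4]
opening: 0.383
```

servo_tool --pt "0 0 0 0 0 0" --pt "0 0 0.01 0 0 0" --pt "0 0 0.03 0 0 0" --pt "0 0 0.06 0 0 0" --pt "0 0 0.09 0 0 0"

```text
clock: 26.02
eef_pos: [0.4645, 0.2822, 0.298]
tool_rot: [[0.977, -0.002, -0.215], [0.215, -0.001, 0.977], [-0.002, -1.0, -0.001]]
force: [0.4, 0.0, -0.7]
opening: 0.378
```

Run:
```python
from h import *
cv2.imwrite("pics/a12.png",cv2.resize(capture("side")[120:320,160:400],None,fx=3,fy=3))
```

```text
(no output)
```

View pics/a12.png

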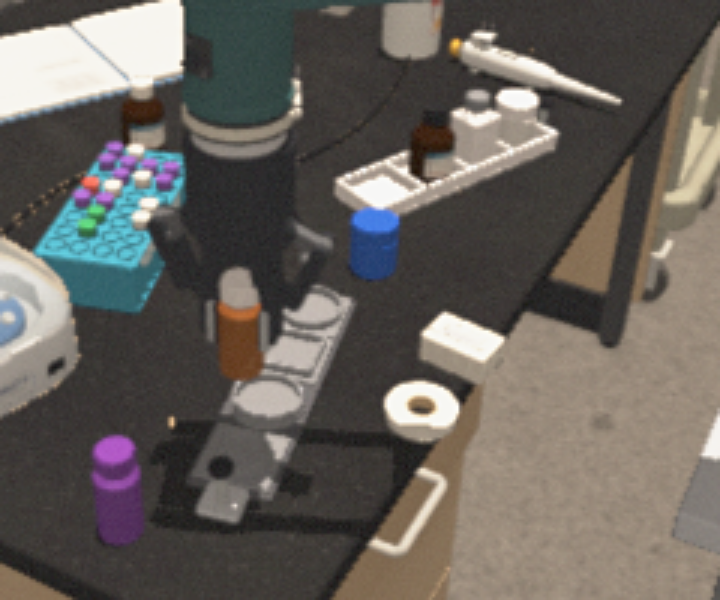

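servo_tool --pt "0.006 -0.03 0 0 0 -3" --pt "0.013 -0.071 0 0 0 -7" --pt "0.021 -0.116 0 0 0 -11" --pt "0.03 -0.161 0 0 0 -15" --pt "0.038 -0.206 0 0 0 -19"

```text
clock: 26.7
eef_pos: [0.5026, 0.075, 0.2968]
tool_rot: [[0.993, -0.001, 0.116], [-0.116, -0.0, 0.993], [-0.001, -1.0, -0.0]]
force: [0.6, -0.4, -0.0]
opening: 0.38
```

servo_tool --pt "0.008 -0.045 0 0 0 -4" --pt "0.017 -0.09 0 0 0 -8" --pt "0.026 -0.137 0 0 0 -12" --pt "0.034 -0.182 0 0 0 -15" --pt "0.039 -0.21 0 0 0 -16.5"

```text
clock: 27.32
eef_pos: [0.5416, -0.1357, 0.2966]
tool_rot: [[0.919, -0.002, 0.394], [-0.394, 0.0, 0.919], [-0.002, -1.0, -0.0]]
force: [0.5, 0.4, -0.2]
opening: 0.385
```

servo_tool --pt "0 0 -0.005 0 0 0" --pt "0 0 -0.025 0 0 0" --pt "0 0 -0.05 0 0 0" --pt "0 0 -0.072 0 0 0" --pt "0 0 -0.084 0 0 0"

```text
clock: 27.95
eef_pos: [0.541, -0.1322, 0.2115]
tool_rot: [[0.921, -0.004, 0.391], [-0.391, 0.002, 0.921], [-0.004, -1.0, 0.0]]
force: [0.1, 0.0, -1.5]
opening: 0.383
```

servo_tool --pt "0 0 -0.003 0 0 0" --pt "0 0 -0.006 0 0 0" --pt "0 0 -0.008 0 0 0" --pt "0 0 -0.0085 0 0 0" --pt "0 0 -0.0085 0 0 0"

```text
clock: 28.58
eef_pos: [0.5419, -0.1337, 0.2056]
tool_rot: [[0.92, 0.001, 0.392], [-0.392, -0.0, 0.92], [0.001, -1.0, 0.0]]
force: [0.0, -0.2, 0.1]
opening: 0.378
```

servo_tool --pt "0 0 -0.001 0 0 0" --pt "0 0 -0.0015 0 0 0" --pt "0 0 -0.0015 0 0 0"

```text
clock: 28.95
eef_pos: [0.542, -0.1337, 0.2044]
tool_rot: [[0.92, 0.001, 0.392], [-0.392, -0.0, 0.92], [0.001, -1.0, 0.0]]
force: [-0.9, 0.4, 3.6]
opening: 0.382
```

Run:
```python
from h import *
cv2.imwrite("pics/a13.png",cv2.resize(capture("side")[100:220,240:390],None,fx=5,fy=5))
```

```text
(no output)
```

View pics/a13.png

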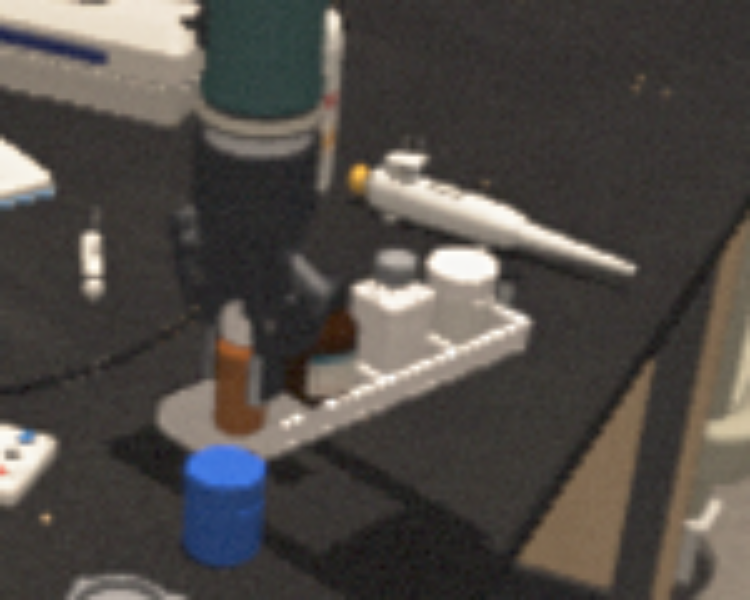

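servo_tool --pt "0 0 0 0 0 0" --pt "0 0 0 0 0 0" --pt "0 0 0 0 0 0" --pt "0 0 0 0 0 0" --gripper 0.3

```text
clock: 29.5
eef_pos: [0.5418, -0.1336, 0.2036]
tool_rot: [[0.92, -0.0, 0.392], [-0.392, 0.0, 0.92], [-0.0, -1.0, -0.0]]
force: [-0.7, 0.6, -0.8]
opening: 0.701
```

servo_tool --pt "0 0 0.01 0 0 0" --pt "0 0 0.03 0 0 0" --pt "0 0 0.06 0 0 0" --pt "0 0 0.09 0 0 0" --pt "0 0 0.12 0 0 0" --gripper 0.1

```text
clock: 30.12
eef_pos: [0.5418, -0.1336, 0.3256]
tool_rot: [[0.92, 0.001, 0.392], [-0.392, -0.0, 0.92], [0.001, -1.0, 0.0]]
force: [0.2, -0.6, -0.8]
opening: 0.902
```

servo_tool --pt "-0.01 0.04 0.01 0 0 0" --pt "-0.02 0.08 0.02 0 0 0" --pt "-0.03 0.12 0.03 0 0 0" --pt "-0.04 0.16 0.03 0 0 0" --pt "-0.05 0.2 0.03 0 0 0"

```text
clock: 30.75
eef_pos: [0.4913, 0.0676, 0.355]
tool_rot: [[0.92, 0.002, 0.392], [-0.392, 0.0, 0.92], [0.002, -1.0, 0.001]]
force: [1.0, 0.5, 0.3]
opening: 0.9
```

Run:
```python
from h import *
t=capture("top");s=capture("side");a=cv2.resize(t[150:240,290:410],None,fx=5,fy=5);b=cv2.resize(s[100:240,240:390],(482,450))
im=np.hstack([a,b]);cv2.imwrite("pics/a14.png",cv2.resize(im,(790,int(450*790/im.shape[1]))))
cv2.imwrite("pics/a15.png",t)
```

```text
(no output)
```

View pics/a14.png

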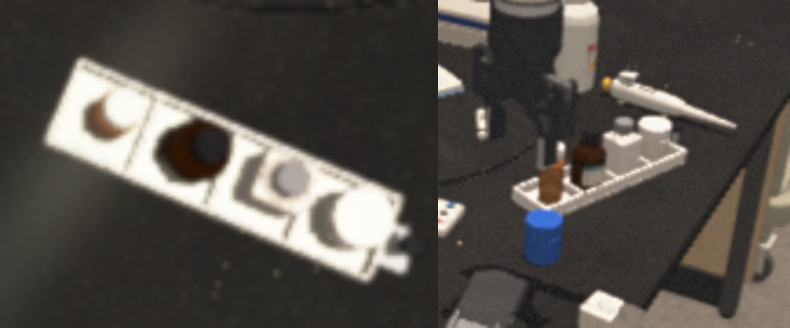

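View pics/a15.png

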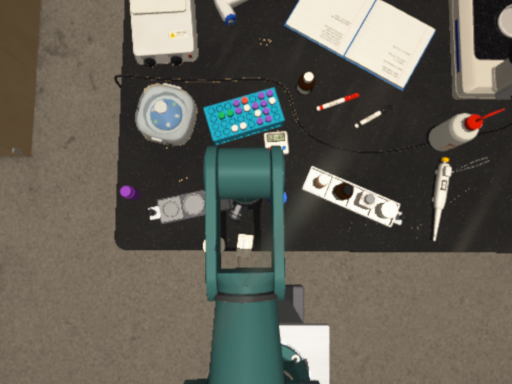

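Run:
```python
from h import *
s=capture("side");t=capture("top")
k=4;x0,y0=300,155
im=cv2.resize(t[y0:y0+80,x0:x0+110],None,fx=k,fy=k,interpolation=cv2.INTER_CUBIC)
for X in((.542,-.134,.088),(.516,-.1945,.091),(.490,-.2555,.084),(.464,-.316,.062)):
    p=proj("top",X);cv2.circle(im,(int((p[0]+.5-x0)*k),int((p[1]+.5-y0)*k)),4,(0,0,255),1)
b=cv2.resize(s[120:220,260:370],None,fx=3.2,fy=3.2)
im=np.hstack([im,b]);cv2.imwrite("pics/a16.png",im); print(im.shape,state()["clock"])
```

```text
(320, 792, 3) 30.95
```

View pics/a16.png

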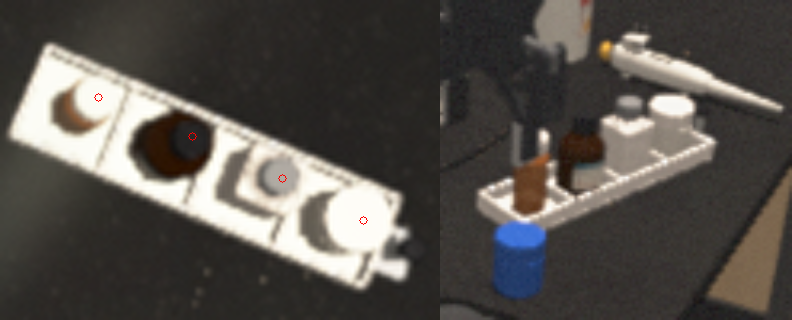

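The red circles mark where the caps of upright bottles should appear. They land on all four caps, so each bottle is upright at its compartment centre. I hand in.

```bash
python3 -c "
from bench import *
print(finish_job())"
```

```text
the job is handed in; nothing more can be done
None
```

All four bottles are in the white rack in reverse order, and I handed the job in at about 31 s of the 106 s allowed. Counted from the white rack's post, the order is jar, square bottle, dropper, vial.

- **Position:** In the last top picture, the caps of all four bottles sit where upright bottles centred in their compartments should show. In the side picture the vial's upper part was partly hidden by a finger.
- **Contact:** The dropper, square bottle and vial each showed 3–5 N from the compartment floor before I released them. The jar showed no clear contact force, but both pictures taken after its release show it standing.
- **Other objects:** The blue jar and the purple vial were left alone. The gripper was clear of all objects when I handed in.

No check failed or disagreed.

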